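# Hang the tube carrier on the shaker and dial in its speed

## Robot

A 6-joint arm with a two-finger parallel gripper is mounted at the origin on the work surface. World frame = base frame: x ahead of the robot, y to its left, z up, the work surface at z = 0. Lengths are in mm, angles in rad, forces in N, time in s.
With the tool pointing down it reaches from about 275 to 750 mm from the base axis. Payload 10.2 kg.
Tool frame: the origin (TCP) lies midway between the tips of the shut fingers; the grasp point (between the pads) lies 19 mm behind it (ctrl.grip_depth is the distance from the TCP to the grasp point, in mm); y points along the fingers, x is the direction in which the jaws open and shut, and the axes are right-handed (so a half turn about y gives the same grasp; the last joint's range is limited). The gripper opens to 85 mm and grips with 20 to 120 N. Pads are 22 mm wide; open, the fingers measure 114 mm over their backs; the gripper's body (76 mm by 85 mm) begins 54 mm behind the grasp point. The pads swing forward as they close: fully open they stand 13 mm farther back than shut.
Start: joints at [0.89, 0.313, 1.498, -0, 1.331, -0.223], TCP at [232.05, 470.939, 231.294] pointing down, gripper open.
Joint ranges: [-2.94, 2.94], [-0.97, 2.17], [0.19, 2.56], [-1.23, 4.37], [0.02, 3.11], [-2.88, 2.88]. Speed limits (rad/s): [2.39, 2.39, 3.01, 3.14, 3.14, 3.14].

## Interface

Orientations are given as a unit quaternion [w, x, y, z].
In Python, from rig import ctrl gives the robot as it stands. The module is installed in compiled form; this text tells all that it offers.
- The arm moves only by the tool drive_tool, never from a script. Its arguments are lists of equal length, an entry for each row: "gripper": the closure, from 0 (fully open) to 1 (shut); "offset": the shift along the tool's x, y, z in m, a list of three; "turn": the turn about the tool's y in degrees. In form: {"gripper": [gripper, ...], "offset": [[tx, ty, tz], ...], "turn": [turn, ...]}. A call has 1 to 20 rows; each row shifts and turns the commanded pose from where the row before left it, along the tool's axes as they then stand; what a row does not reach is not made up. A row lasts 1/12 s, in which the tool goes at most 41.7 mm and 7.16 degrees, less where a joint would pass 70% of its speed; a pose out of reach is approached as far as the arm can. A call is refused whole if a number of a shift passes 0.0417 or a number of a turn 7.16, either way. A call with a gripper value outside its range is refused whole. The fingers move at their own pace and stop on an object; "force" is the grip in N (left out, the last holds). Time passes only in rows, so rows that do not move let the fingers close. It gives the time, the measured TCP pose, the force and the opening at its end, in the units of the state.
- ctrl.sense(): the state, without advancing time (a new reading comes with each control period).
- ctrl.capture(name): name is "scene" or "top"; returns (picture, depth): 400x640x3 uint8, red, green, blue; 400x640 float32, mm along the optical axis (not along the pixel's ray), 0 where there is no reading.
- ctrl.camera_params(name): a dict with "fovy" (degrees; the focal length in pixels is half the picture's height over the tangent of half this angle, whatever the lens; pixels are square), "cx", "cy" (the principal point, pixels), "view" (4x4, takes a point from world to camera coordinates). Camera axes: x right, y down, z forward; pixel columns grow to the right and rows downward; lengths in mm; the calibration is good to about 2 mm. A picture is of the moment at which its call begins. camera_params takes no time and is no camera call.
- ctrl.finish_job(): hands the job in, once; it reports no verdict.
Trained networks look in the newest picture that a camera, given by its name, has taken for a name from the list of things; names that differ only in an ending like _2 or _b are one class to them, and where a whole thing is asked for, a point or a joint stands for the part that bears it (a point fixed in the world has none). Each returns a list of dicts, best first, with "score" (0 to 1); they miss things now and then, are a little off and sometimes report something else, mostly with a low value. They report only what shows in the picture. A call takes as long as a camera call.
- ctrl.boxes_of(camera, query): "centre" ([x, y, z] in mm, in the coordinates of the camera as it stood for that picture, good to about 4 mm: the middle of the surface that is visible of it).
- ctrl.regions_of(camera, query): "mask" (400x640 bool, what is visible of it).
- ctrl.pinpoint(camera, query): "centre" ([x, y, z] in mm, in the coordinates of the camera as it stood for that picture, good to about 4 mm: a listed point, or the origin of a listed thing).
The state is a dict: "time_s": time; "joints": joint angles; "dq": joint speeds; "tau": joint torques, N m; "eef_pos": TCP position; "ee_rot": TCP orientation; "force": force on the tool from outside, world axes, zero at the start; "wrist_torque": the same for the moment, N m; "grip_width": opening from 0.0 (shut) to 1.0 (fully open).
Only numpy, scipy, OpenCV 4.12 (cv2) and the standard library are available. Lean on these libraries where they do the work, as an engineer would, in place of code of your own. Each camera call takes 0.05 s, during which the arm holds its last target.

## Task

Get the tube shaker ready to run. Pick up the tube carrier by the grip of its bar and hang the bar on both of the shaker's hooks, making sure both ends have seated before you let go; then roll the thumbwheel in the slot of the speed controller until the needle stands at the set-point tab, and take the hand away. Do not knock over or shift the bottle, the jar or the carton.

Things in the scene. Friction and masses are not known exactly. Their poses are not given: they have to be found in the camera images.
- carrier_grip (a point): Tube carrier: aluminium frame with five capped tubes, 50 mm deep (its x), 156 mm wide (its y), standing on the bench; its level steel bar runs along y on top. This point is the bar's centre, in the middle of its square black grip (18 x 18 mm, 60 mm long along y), 120 mm above the underside. Tube caps below reach up to 42 mm under this point. 0.25 to 0.5 kg. z up. Either way round is the same.
- bar_end_a (a point): Point on the axis of the carrier's bar (10 mm thick), 95 mm from its middle towards +y of the carrier, where a hook takes it. An 18 mm end knob lies 125 to 131 mm from the middle; the carrier's end plate ends 78 mm from the middle.
- bar_end_b (a point): The same at the other end of the bar (-y of the carrier).
- seat (a point): On the fixed tube shaker: where the centre of the carrier's bar belongs, half-way between its two hooks, at the height of the axis of a seated bar (190 mm above the bench). y runs along the bar's place; -x is the side of the upturned hook tips, towards the robot. A seated bar has about 13 mm of play either way in x and in y. The cream housing below (180 x 240 mm) is 54 mm high.
- hook_left (a point): Left hook of the shaker (8 mm steel rod), point on the axis of a seated bar, 95 mm to +y of the seat. The tip in front reaches 17 mm above this point, the post behind (12 mm thick, 26 mm to +x) 9 mm above it: the carrier's frame has to enter between the hooks from the front with the bar's axis 30 mm or more above this point; then lower it.
- hook_right (a point): The same for the right hook, 95 mm to -y of the seat.
- wheel_front (a point): Speed controller: fixed cream box 180 deep x 160 wide x 65 mm high, a clear rigid cover over its dial up to 79 mm above the bench. This point is the foremost point of the ribbed thumbwheel's rim at the middle of the slot in the front panel, 48 mm above the bench. The frame is the box's: x into the box, away from the robot, y to its left, z up.
- thumbwheel (a joint): Angle of the thumbwheel and of the needle on its axle (rad), stops at -1.15 and 1.15; 0 when the needle points straight to the back of the box (+x), growing counter-clockwise from above, that is when a fingertip pressed on the rim in front is dragged to -y of the box (right, seen from the robot): 1 rad for 28 mm. The rim needs about 1 N to move and stays where it is left.
- wheel_axis (a point): Vertical axis of the thumbwheel, at its mid-height, 28 mm behind wheel_front. The wheel is black, radius 28 mm, 10 mm thick, and stands 9 mm out of the panel.
- needle_tip (a point): Tip of the dark needle on the dial, under the clear cover, 64 mm from the wheel's axis.
- setpoint_mark (a point): Inner point of the steel set-point tab (12 mm wide) on the dial, under the clear cover, 64 mm from the wheel's axis; it stays put. The needle is right when its tip comes to this point, at most half the tab's width off. It starts on the side to which the wheel's angle grows.
- reagent_bottle_mid (a point): Bystander: amber bottle, 40 mm across, 140 mm high; point half-way up.
- jar_mid (a point): Bystander: white jar, 52 mm across, 80 mm high; point half-way up.
- carton_mid (a point): Bystander: small cardboard carton, 50 x 50 x 85 mm high; point half-way up.

How it is judged:
By the outcome, as a careful person would: the job done as asked, in the order asked, and still so for the second after the job is handed in, with the robot touching nothing.
It also fails if it takes over 61 s, if anything falls off the work surface, if the arm or the gripper's body presses on something with over 40 N, if the wrist force passes 120 N, or if a joint passes its speed limit or range.

## Working session

There is one attempt and no reset: what is moved stays moved. The work goes in short steps, Python scripts to look and compute and a tool call to move; the robot and the scene stay as the last step left them, time stands still between calls to the robot, and variables do not carry over. Pictures are saved under pics/ and viewed, and the job is handed in when it is done.

Besides the shell and the picture viewer there is one more tool, called after ">>>" as a command line: name --pt "numbers of a row" for each row, then --argument value for the rest. drive_tool: Moves the arm, as the interface text tells. Its arguments: {"type":"object","properties":{"gripper":{"type":"array","items":{"type":"number"}},"offset":{"type":"array","items":{"type":"array","items":{"type":"number"}}},"turn":{"type":"array","items":{"type":"number"}},"force":{"type":"number"}},"required":["gripper","offset","turn"]}

```bash
mkdir -p pics; ls
cat > h.py <<'E'
import numpy as np, cv2
from rig import ctrl
np.set_printoptions(precision=4,suppress=True)
def K(n):
    p=ctrl.camera_params(n); f=200/np.tan(np.radians(p['fovy'])/2); return f,p['cx'],p['cy'],np.array(p['view'])
def toW(n,c):
    V=K(n)[3]; return (np.linalg.inv(V)@np.r_[c,1])[:3]
def px(n,w):
    f,cx,cy,V=K(n); c=V@np.r_[w,1]; return np.array([cx+f*c[0]/c[2],cy+f*c[1]/c[2]])
def deproj(n,u,v,d):
    f,cx,cy,V=K(n); return toW(n,[(u-cx)/f*d,(v-cy)/f*d,d])
def R(q):
    w,x,y,z=q
    from scipy.spatial.transform import Rotation as Ro
    return Ro.from_quat([x,y,z,w]).as_matrix()
def save(n,name):
    im,d=ctrl.capture(n); cv2.imwrite('pics/'+name+'.png',im[:,:,::-1]); np.save('pics/'+name+'.npy',d); return im,d
E
python3 - <<'E'
from h import *
s=ctrl.sense(); print(s); print(R(s['ee_rot'])); print(ctrl.grip_depth)
for n in ['scene','top']:
    save(n,n+'0'); print(n,K(n))
    for q in ['carrier_grip','bar_end_a','seat','hook_left','hook_right','wheel_front','wheel_axis','needle_tip','setpoint_mark','reagent_bottle_mid','jar_mid','carton_mid']:
        print(q,[(round(r['score'],2),toW(n,r['centre']).round(0),px(n,toW(n,r['centre'])).round(0)) for r in ctrl.pinpoint(n,q)[:3]])
print(ctrl.sense()['time_s'])
E
```

```text
pics
{'time_s': 0.0, 'joints': array([ 0.8896,  0.3134,  1.4985, -0.    ,  1.331 , -0.2234]), 'dq': array([ 0.0002,  0.0001, -0.0002, -0.0008, -0.0012, -0.0008]), 'tau': array([  0.0005, -41.2283, -25.974 ,  -0.0002,   0.0042,   0.    ]), 'eef_pos': array([231.8617, 470.7313, 230.7298]), 'ee_rot': array([-0.6003,  0.6006,  0.3731, -0.3739]), 'force': array([0.1537, 0.1838, 0.5913]), 'wrist_torque': array([-0.0091, -0.0196,  0.0387]), 'grip_width': 1.0013644366597918}
[[ 0.4419 -0.0008 -0.897 ]
 [ 0.897  -0.001   0.4419]
 [-0.0013 -1.      0.0003]]
18.700000000000003
scene (np.float64(429.18357681568114), 318.63746032006713, 201.00690448378813, array([[  -0.6931,    0.7208,    0.0121,  368.691 ],
       [   0.5584,    0.5474,   -0.6234, -186.8603],
       [  -0.456 ,   -0.4253,   -0.7818, 1390.574 ],
       [   0.    ,    0.    ,    0.    ,    1.    ]]))
carrier_grip [(0.6, array([424., -12., 119.]), array([345., 189.]))]
bar_end_a [(0.89, array([419.,  80., 124.]), array([374., 206.])), (0.67, array([ 429., -112.,  123.]), array([316., 169.]))]
seat [(0.61, array([ 630., -210.,  191.
[... 1043 characters left out ...]
69., 162.]))]
hook_right [(0.69, array([ 644., -300.,  187.]), array([442., 153.]))]
wheel_front [(0.6, array([546., 195.,  52.]), array([252., 198.]))]
wheel_axis [(0.72, array([575., 192.,  50.]), array([253., 187.])), (0.16, array([469., 302.,  43.]), array([214., 226.]))]
needle_tip []
setpoint_mark []
reagent_bottle_mid [(0.58, array([675.,  -0.,  69.]), array([322., 150.])), (0.49, array([ 433., -106.,  122.]), array([363., 238.]))]
jar_mid [(0.75, array([ 643., -299.,  189.]), array([442., 153.])), (0.56, array([469., 304.,  44.]), array([213., 226.]))]
carton_mid [(0.83, array([ 473., -333.,   42.]), array([440., 222.])), (0.19, array([ 643., -296.,  187.]), array([440., 154.]))]
1.3
```

Run:
```python
import cv2
for n in ['scene0','top0']:
    im=cv2.imread(f'pics/{n}.png'); 
    c=im[100:360,120:500] if n=='scene0' else im[90:290,170:490]
    cv2.imwrite(f'pics/{n}_c.png',cv2.resize(c,None,fx=2,fy=2,interpolation=cv2.INTER_CUBIC))
```

```text
(no output)
```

View pics/scene0_c.png

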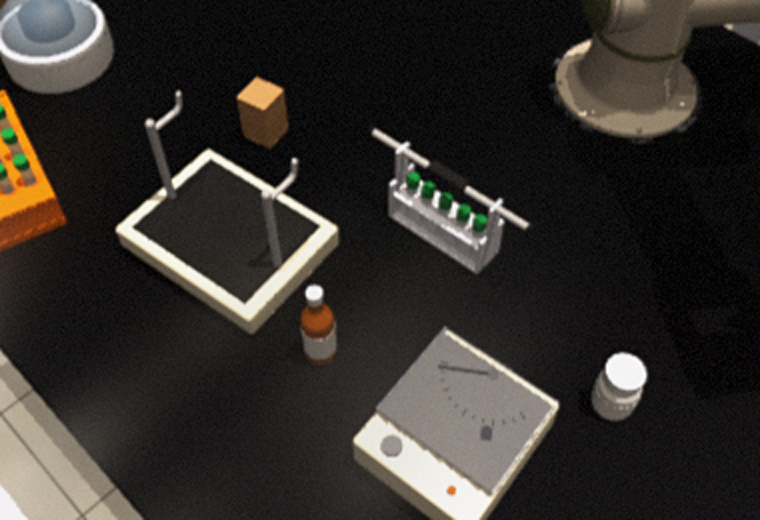

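View pics/top0_c.png

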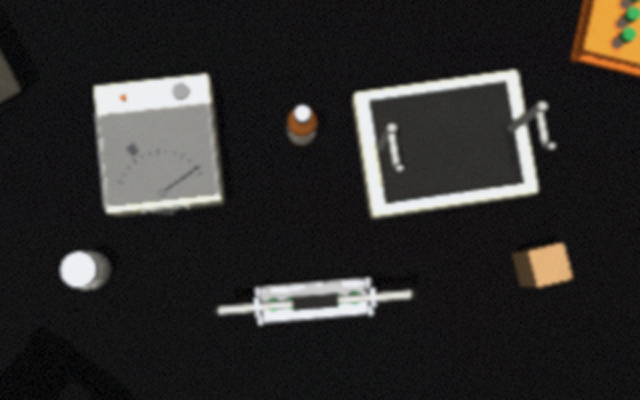

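Run:
```python
import cv2
im=cv2.imread('pics/top0.png')
for k,(x0,x1,y0,y1) in dict(car=(270,390,215,265),sh=(335,455,120,200),dial=(210,290,120,205)).items():
    cv2.imwrite(f'pics/z_{k}.png',cv2.resize(im[y0:y1,x0:x1],None,fx=6,fy=6,interpolation=cv2.INTER_CUBIC))
im=cv2.imread('pics/scene0.png')
cv2.imwrite(f'pics/z_sdial.png',cv2.resize(im[255:360,290:410],None,fx=5,fy=5,interpolation=cv2.INTER_CUBIC))
```

```text
(no output)
```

View pics/z_car.png

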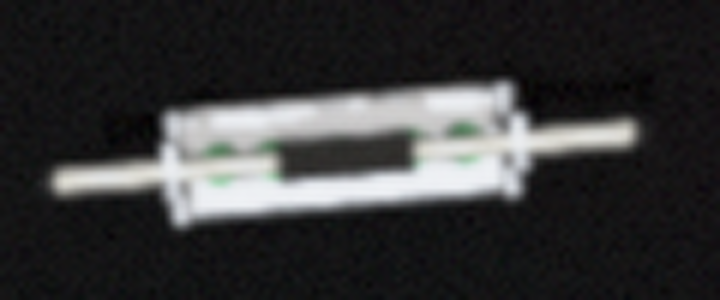

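View pics/z_sh.png

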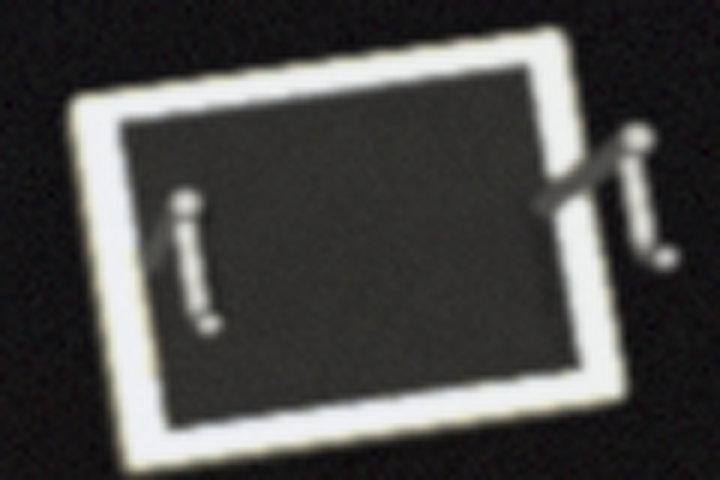

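View pics/z_dial.png

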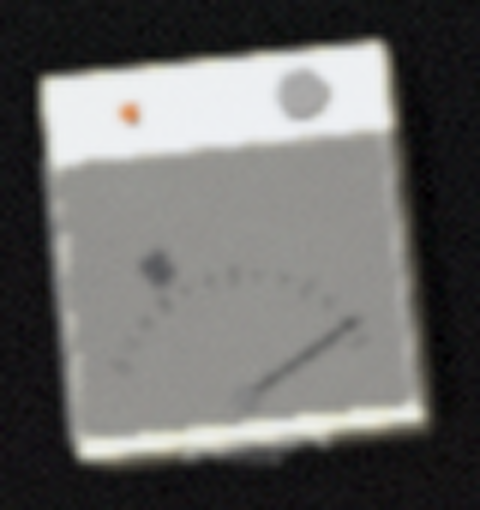

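View pics/z_sdial.png

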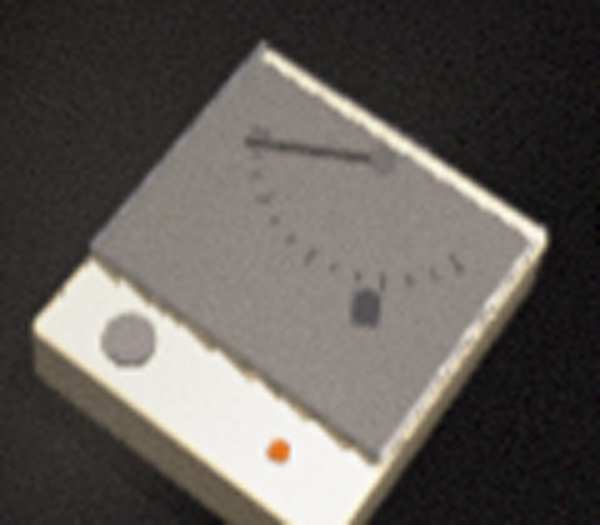

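```bash
cat >> h.py <<'E'
def ray(n,u,v,z):
    f,cx,cy,V=K(n); V=np.linalg.inv(V); o=V[:3,3]; d=V[:3,:3]@np.array([(u-cx)/f,(v-cy)/f,1]); return o+d*(z-o[2])/d[2]
def crop(n,x,y,s,x0,y0,z): return ray(n,(x+.5)/s-.5+x0,(y+.5)/s-.5+y0,z)
E
python3 - <<'E'
from h import *
f=lambda x,y,z,x0,y0:crop('top',x,y,6,x0,y0,z)
L=f(52,182,122,270,215);Rr=f(637,133,122,270,215);G=f(346,158,128,270,215)
print('bar',L,Rr,(L+Rr)/2,G,np.linalg.norm(L-Rr), np.degrees(np.arctan2(-(L-Rr)[0],(L-Rr)[1])))
pl=f(186,203,198,335,120);pr=f(637,138,198,335,120);tl=f(208,323,206,335,120);tr=f(665,258,206,335,120)
print('posts',pl,pr,'tips',tl,tr,np.linalg.norm(pl-pr))
y=(pl-pr)/np.linalg.norm(pl-pr); x=np.array([y[1],-y[0],0]); print('yaw',np.degrees(np.arctan2(-y[0],y[1])), 'seat',(pl+pr)/2-26*x, (pl+pr)/2, 'tip x', (tl-pl)@x,(tr-pr)@x)
for z in (66,72):
  p=f(245,397,z,210,120);n=f(357,318,z,210,120);s=f(165,288,z,210,120);c=f(157,268,z,210,120)
  a=f(78,463,65,210,120);b=f(430,428,65,210,120);d=f(42,75,65,210,120);e=f(388,40,65,210,120)
  bl=a;bx=d-a; bx/=np.linalg.norm(bx); by=a-b; yaw=np.arctan2(-by[0],by[1]); yaw2=np.arctan2(bx[1],bx[0])
  print('box yaw',np.degrees([yaw,yaw2]),np.linalg.norm(by),np.linalg.norm(d-a),np.linalg.norm(e-b), 'corners',a,b)
  print('pivot',p,'len',np.linalg.norm(n-p),np.linalg.norm(s-p),np.linalg.norm(c-p))
  an=lambda v:np.degrees(np.arctan2(v[1],v[0])); print('needle',an(n-p),'tab',an(s-p),an(c-p))
  g=lambda x,y,zz:crop('scene',x,y,5,290,255,zz)
  p=g(385,160,z);n=g(248,142,z);s=g(369,292,z);c=g(366,308,z)
  print(' scene pivot',p,'len',np.linalg.norm(n-p),np.linalg.norm(s-p),'needle',an(n-p),'tab',an(s-p),an(c-p))
E
```

```text
bar [416.7369 115.0693 122.    ] [ 435.6508 -138.841   122.    ] [426.1938 -11.8858 122.    ] [426.0859 -11.8735 128.    ] 254.61377267242585 4.260115686008857
posts [ 641.4914 -106.4165  198.    ] [ 668.21   -294.1301  198.    ] tips [ 590.5566 -113.5788  206.    ] [ 616.5678 -301.4946  206.    ] 189.60565532554634
yaw 8.100901085738686 seat [ 629.1102 -203.9371  198.    ] [ 654.8507 -200.2733  198.    ] tip x -51.43581096172889 -52.16471040759869
box yaw [5.4144 6.0857] 161.65224535819823 182.17906319420896 183.399465218509 corners [547.7777 273.6792  65.    ] [563.0311 112.7482  65.    ]
pivot [577.7241 197.568   66.    ] len 62.82783398109952 62.95609061193502 72.77157519666511
needle -54.53272418781602 tab 36.209848765213366 34.26670144982346
 scene pivot [573.981  193.5463  66.    ] len 63.90561887794382 65.89458560055886 needle -54.092694462473524 tab 33.695478330109296 33.33569145386626
box yaw [5.4144 6.0857] 161.65224535819823 182.17906319420896 183.399465218509 corners [547.7777 273.6792  65.    ] [563.0311 112.7482  65.    ]
pivot [577.0418 196.5657  72.    ] len 62.4858612877753 62.61341981615046 72.37547859440214
needle -54.532724187815994 tab 36.20984876521332 34.2667014498235
 scene pivot [576.7797 195.1087  72.    ] len 63.47968275700462 65.45539285547011 needle -54.092694462473524 tab 33.695478330109296 33.33569145386628
```

>>> drive_tool --gripper '[0,0,0,0,0,0,0,0,0,0]' --pt "0 0 0" --pt "0 0 0" --pt "0 0 0" --pt "0 0 0" --pt "0 0 0" --pt "0 0 0" --pt "0 0 0" --pt "0 0 0" --pt "0 0 0" --pt "0 0 0" --turn '[5.95,5.95,5.95,5.95,5.95,5.95,5.95,5.95,5.95,5.95]'

```text
time_s: 2.13
eef_pos: [232.0, 470.9, 231.3]
ee_rot: [-0.707, 0.707, 0.024, -0.025]
force: [-0.1, -0.2, 0.7]
grip_width: 0.999
```

>>> drive_tool --gripper '[0,0,0,0,0,0,0,0,0,0,0,0,0,0,0,0,0,0,0,0]' --pt "0.0078 0 -0.0248" --pt "0.0078 0 -0.0248" --pt "0.0078 0 -0.0248" --pt "0.0078 0 -0.0248" --pt "0.0078 0 -0.0248" --pt "0.0078 0 -0.0248" --pt "0.0078 0 -0.0248" --pt "0.0078 0 -0.0248" --pt "0.0078 0 -0.0248" --pt "0.0078 0 -0.0248" --pt "0.0078 0 -0.0248" --pt "0.0078 0 -0.0248" --pt "0.0078 0 -0.0248" --pt "0.0078 0 -0.0248" --pt "0.0078 0 -0.0248" --pt "0.0078 0 -0.0248" --pt "0.0078 0 -0.0248" --pt "0.0078 0 -0.0248" --pt "0.0078 0 -0.0248" --pt "0 0 0" --turn '[0,0,0,0,0,0,0,0,0,0,0,0,0,0,0,0,0,0,0,0]'

```text
time_s: 3.8
eef_pos: [416.1, 9.0, 231.3]
ee_rot: [-0.706, 0.707, 0.025, -0.025]
force: [-0.9, 1.4, -0.1]
grip_width: 0.998
```

```bash
cat >> h.py <<'E'
def st():
    s=ctrl.sense(); r=R(s['ee_rot']); print('t',s['time_s'],'pos',s['eef_pos'],'yaw',np.degrees(np.arctan2(r[1,0],r[0,0])),'tilt',r[2],'F',s['force'],'M',s['wrist_torque'],'w',s['grip_width']*85)
    return s,r
def go(w):
    s,r=st(); print('tool offset',r.T@(np.array(w)-s['eef_pos']))
E
python3 - <<'E'
from h import *
go([426.1,-11.9,101])
E
```

```text
t 3.8 pos [416.1427   8.9508 231.2541] yaw 4.080708535192089 tilt [ 0.0004 -1.     -0.001 ] F [-0.8838  1.368  -0.1484] M [-0.048   0.0279  0.003 ] w 84.79801775982945
tool offset [  8.3949 130.2784 -21.3794]
```

>>> drive_tool --gripper '[0,0,0,0,0,0,0,0,0,0,0,0,0]' --pt "0.0042 0 -0.0107" --pt "0.0042 0 -0.0107" --pt "0 0.014 0" --pt "0 0.014 0" --pt "0 0.014 0" --pt "0 0.014 0" --pt "0 0.014 0" --pt "0 0.014 0" --pt "0 0.014 0" --pt "0 0.014 0" --pt "0 0.012 0" --pt "0 0.006 0" --pt "0 0 0" --turn '[0,0,0,0,0,0,0,0,0,0,0,0,0]'

```text
time_s: 4.88
eef_pos: [424.5, -8.4, 100.4]
ee_rot: [0.707, -0.706, -0.026, 0.027]
force: [-0.2, 0.1, 0.0]
grip_width: 1.0
```

Run:
```python
from h import *
go([426.1,-11.9,101])
im,d=save('scene','s1'); cv2.imwrite('pics/s1c.png',cv2.resize(im[120:270,260:430,::-1],None,fx=4,fy=4))
```

```text
t 4.8833 pos [424.5036  -8.4486 100.4356] yaw 4.303522845304341 tilt [-0.0019 -1.      0.0007] F [-0.1739  0.0803  0.0056] M [ 0.0193 -0.021  -0.0085] w 85.00353896839532
tool offset [ 1.3319 -0.5694 -3.561 ]
```

View pics/s1c.png

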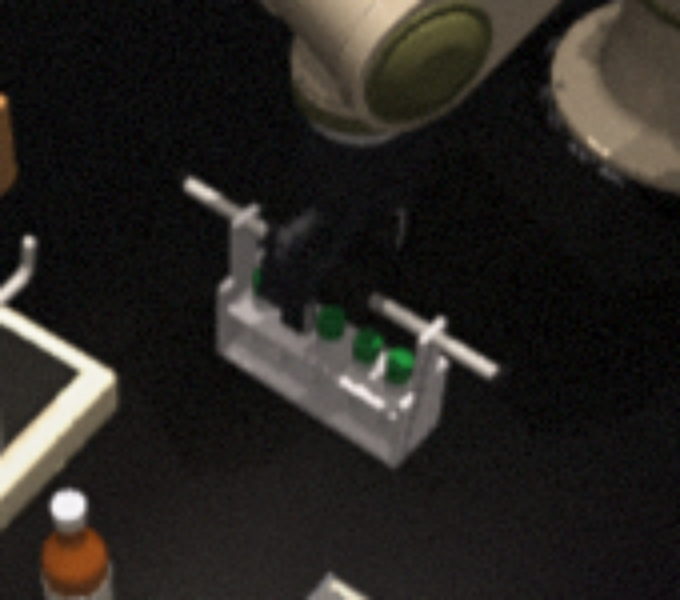

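The gripper straddles the grip, with the tubes clear below. Centring and closing.

>>> drive_tool --gripper '[0,0,1,1,1,1,1,1,1,1,1,1]' --pt "0.0013 0 -0.0035" --pt "0 0 0" --pt "0 0 0" --pt "0 0 0" --pt "0 0 0" --pt "0 0 0" --pt "0 0 0" --pt "0 0 0" --pt "0 0 0" --pt "0 0 0" --pt "0 0 0" --pt "0 0 0" --turn '[0,0,0,0,0,0,0,0,0,0,0,0]' --force 80

```text
time_s: 5.93
eef_pos: [426.5, -12.0, 101.6]
ee_rot: [-0.707, 0.707, 0.026, -0.026]
force: [-1.5, 0.7, 6.4]
grip_width: 0.198
```

Run:
```python
from h import *
go([426.1,-11.9,101])
```

```text
t 5.9333 pos [426.5156 -12.0189 101.5502] yaw 4.274954734247651 tilt [ 0.0002 -1.     -0.0001] F [-1.5445  0.7202  6.3692] M [0.1097 0.3187 0.0202] w 16.806576918274384
tool offset [-0.4057  0.5501  0.1497]
```

>>> drive_tool --gripper '[1,1,1,1,1,1,1,1,1,1,1,1]' --pt "0 -0.004 0" --pt "0 -0.01 0" --pt "0 -0.014 0" --pt "0 -0.014 0" --pt "0 -0.014 0" --pt "0 -0.014 0" --pt "0 -0.014 0" --pt "0 -0.014 0" --pt "0 -0.014 0" --pt "0 -0.008 0" --pt "0 -0.005 0" --pt "0 0 0" --turn '[0,0,0,0,0,0,0,0,0,0,0,0]'

```text
time_s: 6.93
eef_pos: [426.6, -12.1, 226.7]
ee_rot: [-0.707, 0.707, 0.027, -0.026]
force: [-0.1, 0.4, -3.5]
grip_width: 0.201
```

Run:
```python
from h import *
im,d=save('top','t2'); cv2.imwrite('pics/t2c.png',cv2.resize(im[190:290,260:400,::-1],None,fx=5,fy=5,interpolation=cv2.INTER_CUBIC))
im,d=save('scene','s2'); cv2.imwrite('pics/s2c.png',cv2.resize(im[120:270,260:430,::-1],None,fx=4,fy=4))
s,r=st()
# staging: 130 mm in front of seat along shaker x, yaw 8.1
seat=np.array([629.1,-203.9]); a=np.radians(8.1); x=np.array([np.cos(a),np.sin(a)])
for k in (110,0):
    t=np.r_[seat-k*x,s['eef_pos'][2]]; print(t, 'tool(at present yaw)', r.T@(t-s['eef_pos']))
```

```text
t 7.0333 pos [426.1544 -11.9329 225.6118] yaw 4.272279006692291 tilt [-0.0011 -1.      0.0004] F [ 0.0544 -0.1028 -3.5415] M [ 0.0135 -0.0445 -0.0063] w 16.727697730991967
[ 520.1974 -219.3991  225.6118] tool(at present yaw) [  78.3262   -0.1821 -213.8955]
[ 629.1    -203.9     225.6118] tool(at present yaw) [ 188.0807   -0.3008 -206.5522]
```

View pics/t2c.png

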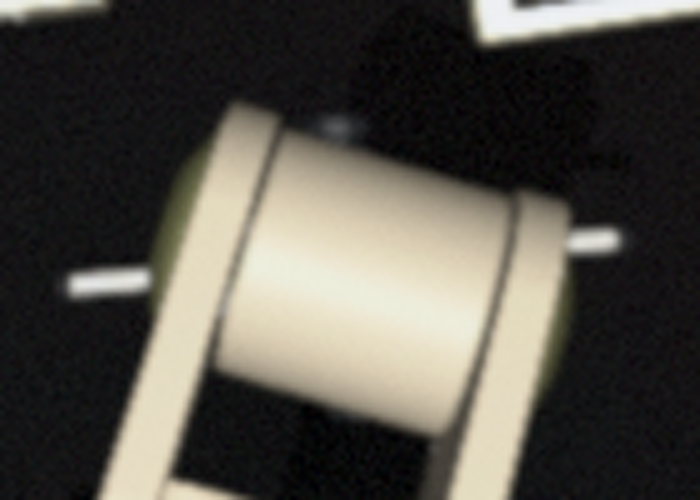

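View pics/s2c.png

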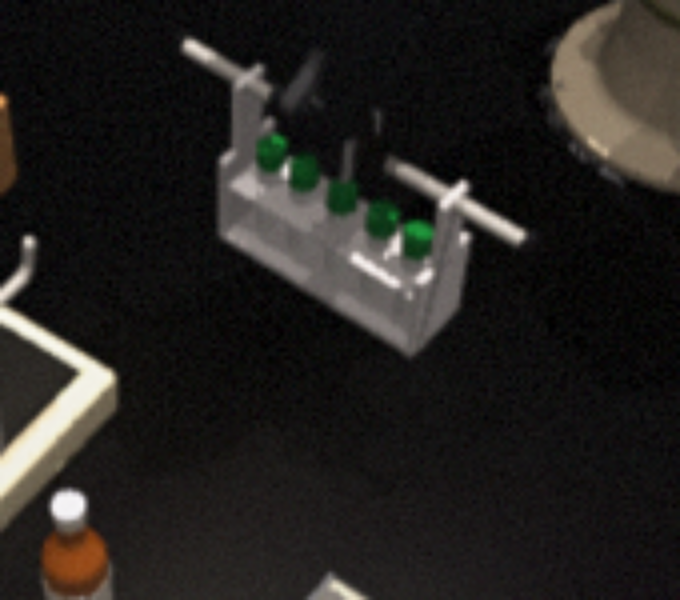

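>>> drive_tool --gripper '[1,1,1,1,1,1,1,1,1,1,1,1,1,1,1,1,1,1,1,1]' --pt "0.003 0 -0.008" --pt "0.005 0 -0.014" --pt "0.005 0 -0.014" --pt "0.005 0 -0.014" --pt "0.005 0 -0.014" --pt "0.005 0 -0.014" --pt "0.005 0 -0.014" --pt "0.005 0 -0.014" --pt "0.005 0 -0.014" --pt "0.005 0 -0.014" --pt "0.005 0 -0.014" --pt "0.005 0 -0.014" --pt "0.005 0 -0.014" --pt "0.005 0 -0.014" --pt "0.005 0 -0.014" --pt "0.005 0 -0.01" --pt "0 0 0" --pt "0 0 0" --pt "0 0 0" --pt "0 0 0" --turn '[0,0,0,0,0,0,0,0,0,0,0,0,0,0,0,0,-2,-1.83,0,0]'

```text
time_s: 8.7
eef_pos: [520.2, -220.2, 226.1]
ee_rot: [0.705, -0.705, -0.049, 0.05]
force: [0.3, -0.3, -2.7]
grip_width: 0.198
```

Run:
```python
from h import *
im,d=save('top','t3'); cv2.imwrite('pics/t3c.png',cv2.resize(im[130:260,330:480,::-1],None,fx=5,fy=5,interpolation=cv2.INTER_CUBIC))
im,d=save('scene','s3'); cv2.imwrite('pics/s3c.png',cv2.resize(im[100:280,170:370,::-1],None,fx=4,fy=4,interpolation=cv2.INTER_CUBIC)[:600])
go([629.1,-203.9,225.6])
print([toW('scene',r['centre']) for r in ctrl.pinpoint('scene','bar_end_a')])
print([toW('top',r['centre']) for r in ctrl.pinpoint('top','bar_end_a')])
```

```text
t 8.8 pos [ 520.2272 -219.8713  226.2183] yaw 8.052658626750265 tilt [-0.0001 -1.      0.0001] F [-0.0915 -0.2817 -2.7583] M [ 0.0028  0.0043 -0.0206] w 16.440266274654448
tool offset [110.0366   0.6123   0.5626]
[array([ 529.7558, -317.1649,  245.4869]), array([ 506.1982, -128.5649,  248.337 ])]
[array([ 506.8009, -125.329 ,  245.0405]), array([467.2553, 303.9679,  43.1578])]
```

View pics/t3c.png

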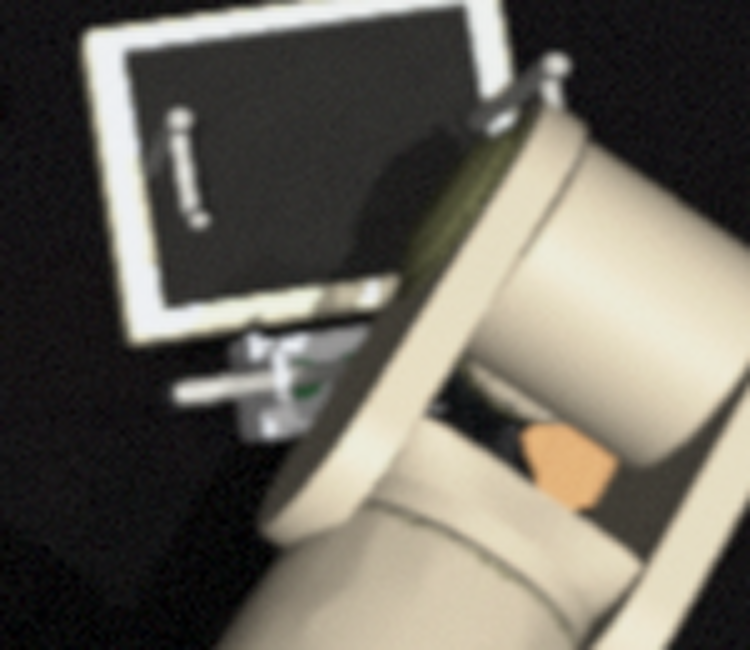

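View pics/s3c.png

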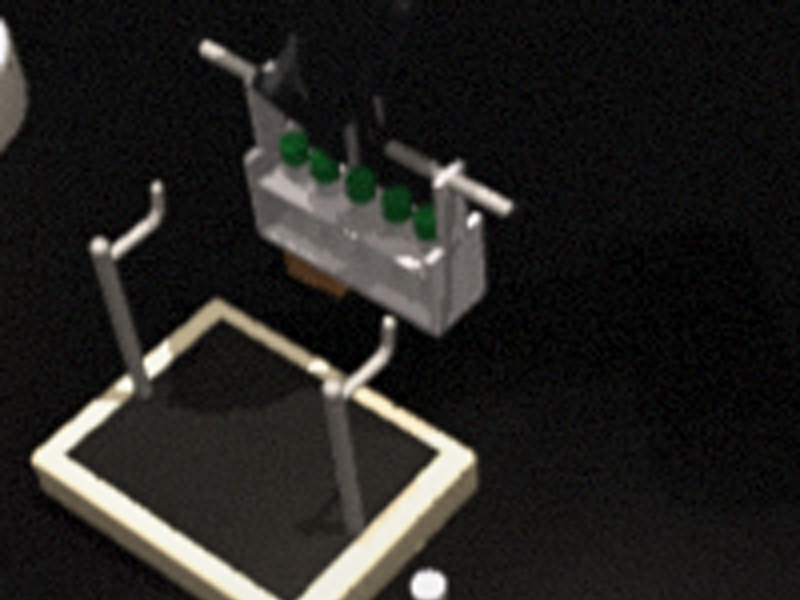

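>>> drive_tool --gripper '[1,1,1,1,1,1,1,1,1,1,1,1,1,1]' --pt "0.005 0 0.0005" --pt "0.01 0 0" --pt "0.01 0 0" --pt "0.01 0 0" --pt "0.01 0 0" --pt "0.01 0 0" --pt "0.01 0 0" --pt "0.01 0 0" --pt "0.01 0 0" --pt "0.01 0 0" --pt "0.01 0 0" --pt "0.005 0 0" --pt "0 0 0" --pt "0 0 0" --turn '[0,0,0,0,0,0,0,0,0,0,0,0,0,0]'

```text
time_s: 10.07
eef_pos: [628.9, -203.5, 226.0]
ee_rot: [0.705, -0.705, -0.05, 0.05]
force: [0.1, -0.1, -3.5]
grip_width: 0.196
```

Run:
```python
from h import *
im,d=save('top','t4'); cv2.imwrite('pics/t4c.png',cv2.resize(im[110:230,330:480,::-1],None,fx=5,fy=5,interpolation=cv2.INTER_CUBIC))
im,d=save('scene','s4'); cv2.imwrite('pics/s4c.png',cv2.resize(im[100:250,170:330,::-1],None,fx=5,fy=5,interpolation=cv2.INTER_CUBIC)[:600])
go([629.1,-203.9,225.6])
```

```text
t 10.1667 pos [ 628.6722 -203.7053  226.3412] yaw 8.088665230569346 tilt [-0.0002 -1.      0.    ] F [-0.2877  0.1516 -3.9084] M [ 0.0202 -0.0325  0.0402] w 16.3636618198553
tool offset [ 0.3963  0.7411 -0.253 ]
```

View pics/t4c.png

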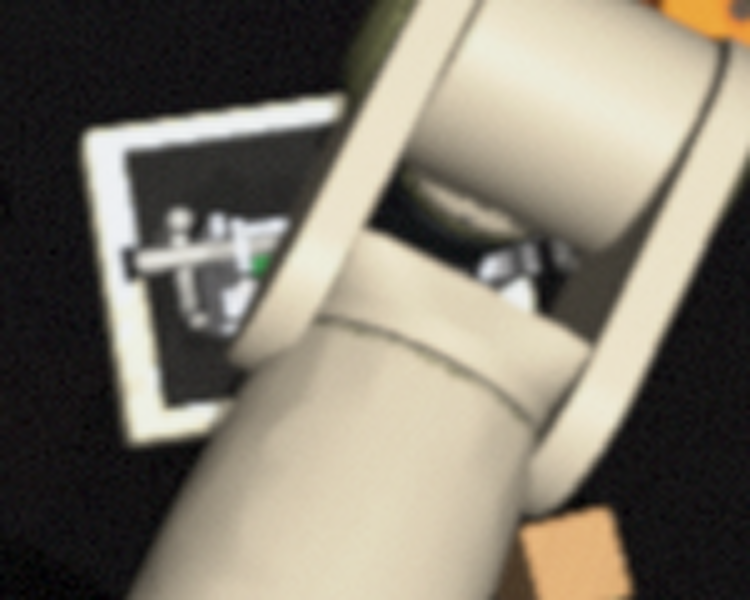

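View pics/s4c.png

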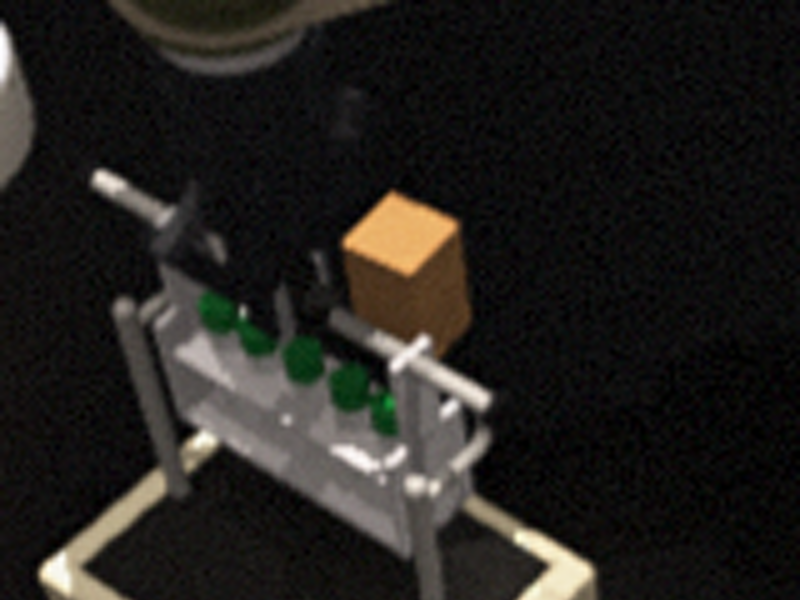

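Run:
```python
from h import *
e=crop('top',136,262,5,330,110,244); print(e)
a=np.radians(8.1); x=np.array([np.cos(a),np.sin(a),0]); y=np.array([-np.sin(a),np.cos(a),0])
S=np.array([629.1,-203.9,0]); print('rel',(e-S)@x,(e-S)@y)
# scene bar ends, z 244
for p in ((97,178),(490,400)):
    e=crop('scene',*p,5,170,100,244); print(e,(e-S)@x,(e-S)@y)
# shaker posts in scene
for p in ((127,305),(417,485)):
    e=crop('scene',*p,5,170,100,198); print(e,(e-S)@x,(e-S)@y)
```

```text
[612.2092 -79.7637 244.    ]
rel 0.768618508087497 125.27777441442062
[ 646.0982 -333.0735  244.    ] -1.3720640686519048 -130.27993316714637
[608.4871 -88.9405 244.    ] -4.209296119712907 116.7170242254202
[ 667.3389 -295.7276  198.    ] 24.918835189232105 -96.29941322216126
[ 642.3424 -106.9105  198.    ] 26.776261079954637 94.15602022779498
```

>>> drive_tool --gripper '[1,1,1,1,1,1,1,1,1,1,1,1]' --pt "0 0.003 0" --pt "0 0.006 0" --pt "0 0.006 0" --pt "0 0.006 0" --pt "0 0.006 0" --pt "0 0.006 0" --pt "0 0.006 0" --pt "0 0.005 0" --pt "0 0.003 0" --pt "0 0.002 0" --pt "0 0 0" --pt "0 0 0" --turn '[0,0,0,0,0,0,0,0,0,0,0,0]'

```text
time_s: 11.17
eef_pos: [629.1, -203.7, 177.5]
ee_rot: [-0.705, 0.705, 0.05, -0.05]
force: [0.2, -0.3, -2.9]
grip_width: 0.195
```

Run:
```python
from h import *
im,d=save('top','t5'); cv2.imwrite('pics/t5c.png',cv2.resize(im[110:230,330:480,::-1],None,fx=5,fy=5,interpolation=cv2.INTER_CUBIC))
im,d=save('scene','s5'); cv2.imwrite('pics/s5c.png',cv2.resize(im[100:250,170:330,::-1],None,fx=5,fy=5,interpolation=cv2.INTER_CUBIC)[:600])
go([629.1,-203.9,171.5])
```

```text
t 11.2667 pos [ 629.1361 -203.7055  177.6872] yaw 8.100688109695263 tilt [ 0.0006 -1.     -0.0004] F [ 0.5662  0.1032 -3.4281] M [ 0.0139 -0.0208 -0.0165] w 16.469158085797645
tool offset [-0.0666  6.1872 -0.1848]
```

View pics/s5c.png

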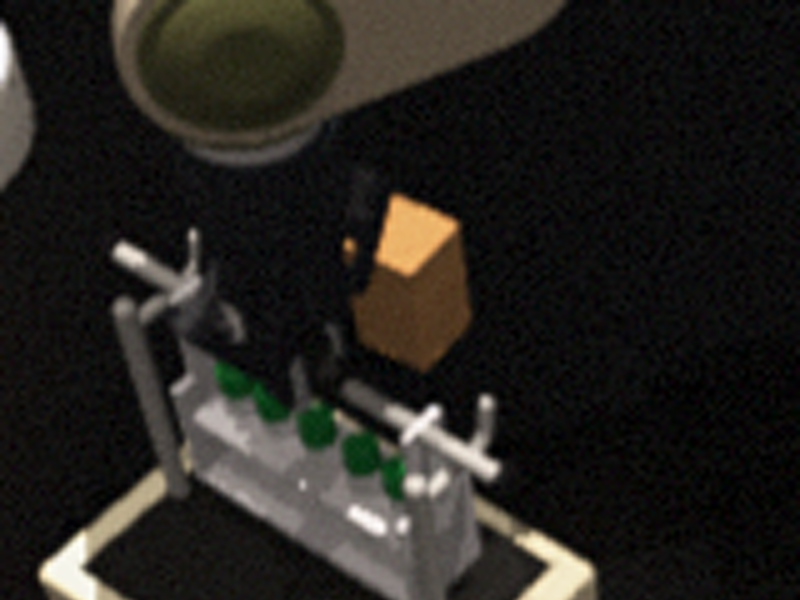

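Bar is just above both hooks, between tips and posts. Lowering slowly until contact.

>>> drive_tool --gripper '[1,1,1,1,1,1]' --pt "0 0.0015 0" --pt "0 0.0015 0" --pt "0 0.0015 0" --pt "0 0.001 0" --pt "0 0.0005 0" --pt "0 0 0" --turn '[0,0,0,0,0,0]'

```text
time_s: 11.77
eef_pos: [629.0, -203.6, 171.4]
ee_rot: [-0.705, 0.705, 0.05, -0.05]
force: [-0.6, 0.7, -2.4]
grip_width: 0.198
```

Run:
```python
from h import *
st()
```

```text
t 11.7667 pos [ 629.0074 -203.6132  171.4349] yaw 8.10363348667129 tilt [ 0.0001 -1.     -0.0001] F [-0.6228  0.6573 -2.429 ] M [0.0648 0.1092 0.0009] w 16.79123906396501
```

>>> drive_tool --gripper '[1,1,1,1]' --pt "0 0.0007 0" --pt "0 0.0007 0" --pt "0 0 0" --pt "0 0 0" --turn '[0,0,0,0]'

```text
time_s: 12.1
eef_pos: [629.1, -203.7, 171.1]
ee_rot: [-0.705, 0.706, 0.05, -0.05]
force: [-3.3, 1.2, 5.0]
grip_width: 0.198
```

Run:
```python
from h import *
st()
```

```text
t 12.1 pos [ 629.0984 -203.6646  171.106 ] yaw 8.104300017723345 tilt [ 0.0009 -1.     -0.0008] F [-3.3349  1.1525  5.0459] M [0.2611 0.5182 0.0327] w 16.860316060396034
```

>>> drive_tool --gripper '[1,1,1,1]' --pt "0 0.0006 0" --pt "0 0 0" --pt "0 0 0" --pt "0 0 0" --turn '[0,0,0,0]'

```text
time_s: 12.43
eef_pos: [629.1, -203.7, 171.1]
ee_rot: [-0.705, 0.706, 0.05, -0.049]
force: [-4.6, 2.0, 7.4]
grip_width: 0.2
```

Run:
```python
from h import *
st()
im,d=save('top','t6'); cv2.imwrite('pics/t6c.png',cv2.resize(im[110:230,330:480,::-1],None,fx=5,fy=5,interpolation=cv2.INTER_CUBIC))
im,d=save('scene','s6'); cv2.imwrite('pics/s6c.png',cv2.resize(im[130:230,180:300,::-1],None,fx=6,fy=6,interpolation=cv2.INTER_CUBIC)[:600])
```

```text
t 12.4333 pos [ 629.1224 -203.705   171.0513] yaw 8.10210713257166 tilt [ 0.0013 -1.     -0.0011] F [-4.6078  1.991   7.3745] M [0.3947 0.7531 0.0451] w 17.028407356410085
```

View pics/s6c.png

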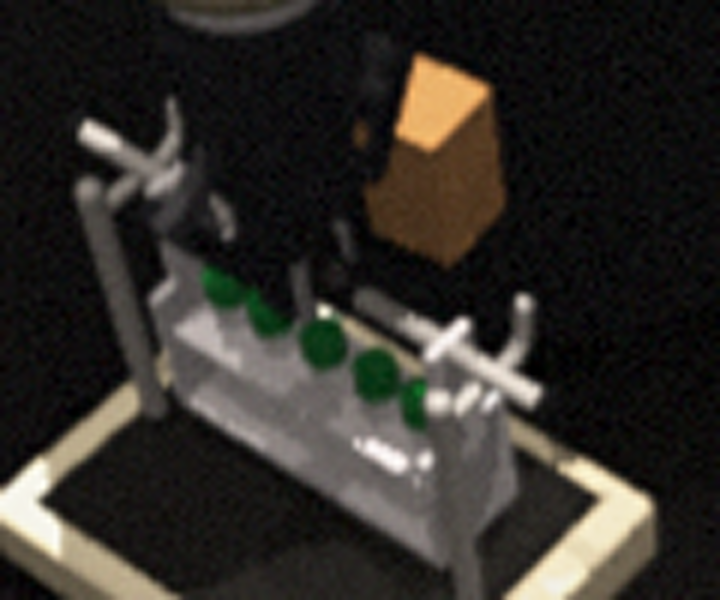

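View pics/t6c.png

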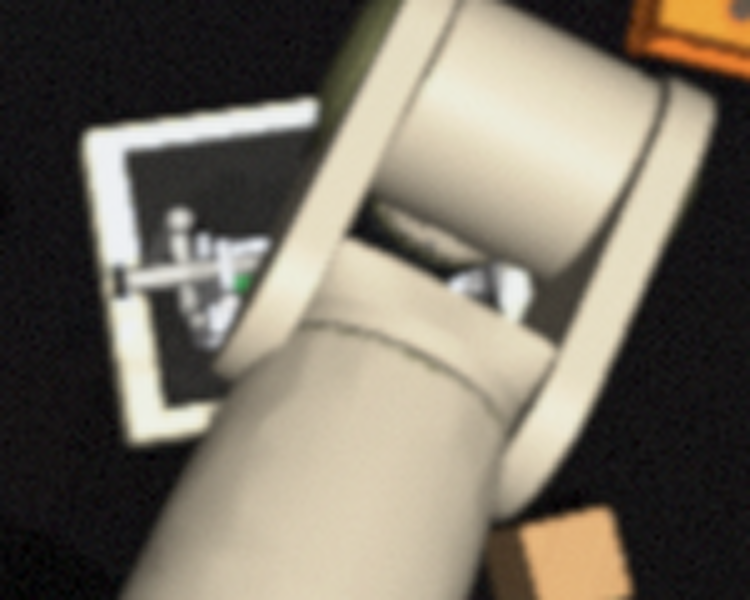

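>>> drive_tool --gripper '[1,1,0,0,0,0,0,0,0]' --pt "0 -0.001 0" --pt "0 0 0" --pt "0 0 0" --pt "0 0 0" --pt "0 0 0" --pt "0 0 0" --pt "0 0 0" --pt "0 0 0" --pt "0 0 0" --turn '[0,0,0,0,0,0,0,0,0]'

```text
time_s: 13.28
eef_pos: [629.0, -203.6, 170.2]
ee_rot: [0.705, -0.705, -0.05, 0.05]
force: [0.4, -0.4, 0.6]
grip_width: 1.001
```

Run:
```python
from h import *
st()
im,d=save('scene','s7'); cv2.imwrite('pics/s7c.png',cv2.resize(im[130:230,180:300,::-1],None,fx=6,fy=6,interpolation=cv2.INTER_CUBIC)[:600])
```

```text
t 13.2833 pos [ 629.0066 -203.6349  170.2376] yaw 8.100921193927554 tilt [-0. -1.  0.] F [ 0.4003 -0.3631  0.5541] M [-0.003   0.0331 -0.0197] w 85.1241854935944
```

View pics/s7c.png

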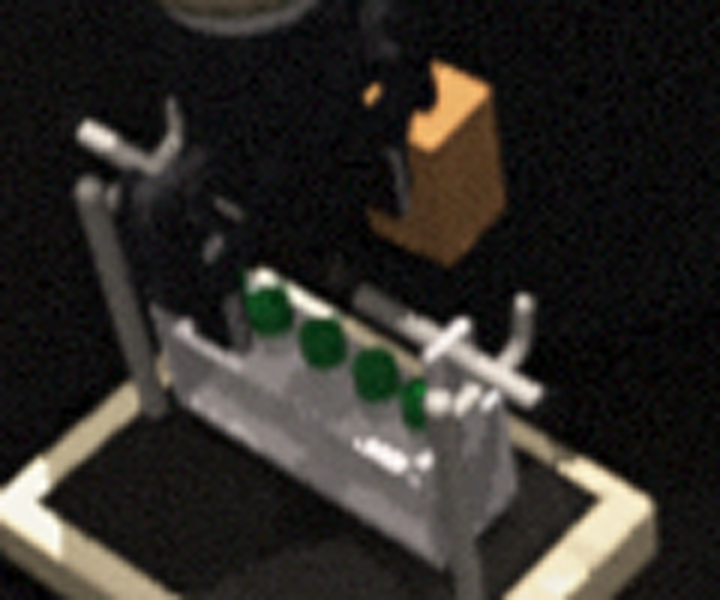

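>>> drive_tool --gripper '[0,0,0,0,0,0,0,0,0]' --pt "0 -0.004 0" --pt "0 -0.01 0" --pt "0 -0.012 0" --pt "0 -0.012 0" --pt "0 -0.012 0" --pt "0 -0.012 0" --pt "0 -0.012 0" --pt "0 -0.012 0" --pt "0 0 0" --turn '[0,0,0,0,0,0,0,0,0]'

```text
time_s: 14.08
eef_pos: [629.7, -203.9, 259.9]
ee_rot: [-0.704, 0.706, 0.052, -0.048]
force: [0.9, 0.4, -0.3]
grip_width: 1.0
```

>>> drive_tool --gripper '[1,1,1,1,1,1,1,1,1,1,1,1,1,1,1,1,1,1,1,1]' --pt "-0.003 0 0.023" --pt "-0.003 0 0.023" --pt "-0.003 0 0.023" --pt "-0.003 0 0.023" --pt "-0.003 0 0.023" --pt "-0.003 0 0.023" --pt "-0.003 0 0.023" --pt "-0.003 0 0.023" --pt "-0.003 0 0.023" --pt "-0.003 0 0.023" --pt "-0.003 0 0.023" --pt "-0.003 0 0.023" --pt "-0.003 0 0.023" --pt "-0.003 0 0.023" --pt "-0.003 0 0.023" --pt "-0.003 0 0.023" --pt "-0.003 0 0.023" --pt "-0.003 0 0.023" --pt "0 0 0" --pt "0 0 0" --turn '[0,0,0,0,0,0,0,0,0,0,0,0,0,0,0,0,0,0,0,0]'

```text
time_s: 15.75
eef_pos: [516.9, 199.3, 256.3]
ee_rot: [-0.705, 0.705, 0.051, -0.051]
force: [-0.5, -0.8, -0.5]
grip_width: 0.001
```

>>> drive_tool --gripper '[1,1,1,1,1,1,1,1,1,1,1,1,1,1]' --pt "0 0 0" --pt "0 0 0" --pt "0 0 0" --pt "0 0 0" --pt "0 0 0" --pt "0 0 0" --pt "0 0 0" --pt "0 0 0" --pt "0 0 0" --pt "0 0 0" --pt "0 0 0" --pt "0 0 0" --pt "0 0 0" --pt "0 0 0" --turn '[-6.74,-6.74,-6.74,-6.74,-6.74,-6.74,-6.74,-6.74,-6.74,-6.74,-6.74,-6.74,-6.74,0]'

```text
time_s: 16.92
eef_pos: [517.5, 197.6, 256.2]
ee_rot: [0.474, -0.474, -0.525, 0.525]
force: [0.4, 0.4, 0.9]
grip_width: 0.007
```

Run:
```python
from h import *
go([517.1,199,40])
im,d=save('top','t8'); cv2.imwrite('pics/t8c.png',cv2.resize(im[90:290,170:490,::-1],None,fx=2.4,fy=2.4,interpolation=cv2.INTER_CUBIC))
im,d=save('scene','s8'); cv2.imwrite('pics/s8c.png',cv2.resize(im[110:360,160:480,::-1],None,fx=2.4,fy=2.4,interpolation=cv2.INTER_CUBIC))
```

```text
t 16.9167 pos [517.5342 197.59   256.2148] yaw 95.88716024104632 tilt [-0.0002 -1.      0.0001] F [0.4404 0.4048 0.9129] M [0.0193 0.0021 0.0128] w 0.6211143157412792
tool offset [  1.494  216.2145   0.2711]
```

View pics/t8c.png

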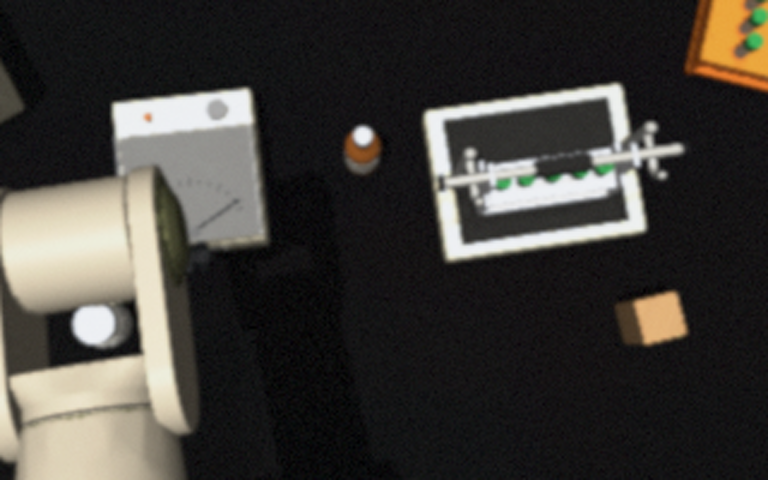

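View pics/s8c.png

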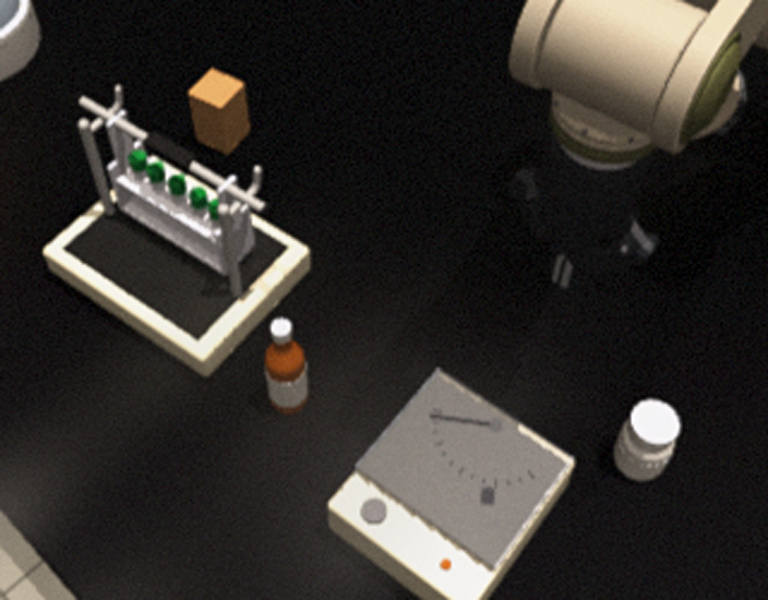

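>>> drive_tool --gripper '[1,1,1,1,1,1,1,1,1,1,1,1,1,1,1,1]' --pt "0 0.008 0" --pt "0 0.016 0" --pt "0 0.016 0" --pt "0 0.016 0" --pt "0 0.016 0" --pt "0 0.016 0" --pt "0 0.016 0" --pt "0 0.016 0" --pt "0 0.016 0" --pt "0 0.016 0" --pt "0 0.016 0" --pt "0 0.016 0" --pt "0 0.016 0" --pt "0 0.01 0" --pt "0 0.006 0" --pt "0 0 0" --turn '[0,0,0,0,0,0,0,0,0,0,0,0,0,0,0,0]'

```text
time_s: 18.35
eef_pos: [516.6, 198.4, 39.1]
ee_rot: [0.475, -0.474, -0.523, 0.525]
force: [0.1, 0.6, -0.7]
grip_width: 0.005
```

Run:
```python
from h import *
go([517.1,199,40])
im,d=save('scene','s9'); cv2.imwrite('pics/s9c.png',cv2.resize(im[220:345,300:470,::-1],None,fx=4.5,fy=4.5,interpolation=cv2.INTER_CUBIC))
```

```text
t 18.35 pos [516.6315 198.4168  39.1203] yaw 95.65558405752012 tilt [-0.0001 -1.      0.002 ] F [ 0.0757  0.5525 -0.722 ] M [ 0.0123  0.0186 -0.0508] w 0.452889771262585
tool offset [ 0.5341 -0.8809 -0.5219]
```

View pics/s9c.png

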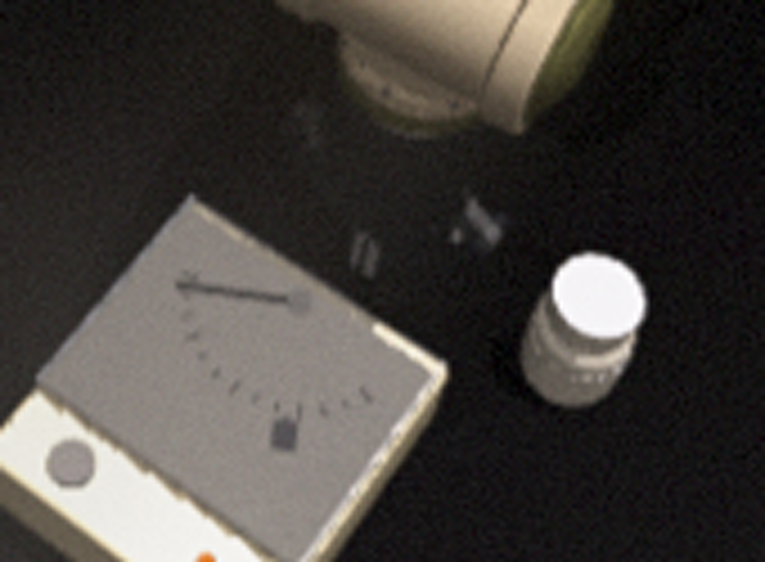

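>>> drive_tool --gripper '[1,1,1,1,1]' --pt "0 0 -0.004" --pt "0 0 -0.005" --pt "0 0 -0.004" --pt "0 0 -0.002" --pt "0 0 0" --turn '[0,0,0,0,0]'

```text
time_s: 18.82
eef_pos: [532.8, 200.1, 40.5]
ee_rot: [-0.474, 0.475, 0.524, -0.524]
force: [1.0, -0.6, 0.5]
grip_width: 0.004
```

>>> drive_tool --gripper '[1,1,1]' --pt "0 0 -0.001" --pt "0 0 -0.001" --pt "0 0 0" --turn '[0,0,0]'

```text
time_s: 19.07
eef_pos: [534.2, 200.3, 40.3]
ee_rot: [-0.474, 0.474, 0.524, -0.524]
force: [-0.1, 0.8, 0.6]
grip_width: -0.002
```

Run:
```python
from h import *
st()
```

```text
t 19.0667 pos [534.204  200.3348  40.3332] yaw 95.71940451731524 tilt [-0.     -1.     -0.0001] F [-0.0743  0.8333  0.5578] M [-0.0196 -0.0259  0.0404] w -0.13951460345306269
```

>>> drive_tool --gripper '[1,1,1,1]' --pt "0 0 -0.001" --pt "0 0 -0.001" --pt "0 0 0" --pt "0 0 0" --turn '[0,0,0,0]'

```text
time_s: 19.4
eef_pos: [536.1, 200.5, 40.3]
ee_rot: [0.474, -0.474, -0.524, 0.524]
force: [-0.3, 0.9, -0.2]
grip_width: 0.001
```

Run:
```python
from h import *
st()
```

```text
t 19.4 pos [536.1155 200.5318  40.2829] yaw 95.72120767875354 tilt [-0. -1.  0.] F [-0.2991  0.93   -0.2319] M [-0.0022 -0.0002  0.0009] w 0.08906373203455731
```

>>> drive_tool --gripper '[1,1,1,1]' --pt "0 0 -0.001" --pt "0 0 -0.001" --pt "0 0 0" --pt "0 0 0" --turn '[0,0,0,0]'

```text
time_s: 19.73
eef_pos: [537.1, 200.7, 40.1]
ee_rot: [0.475, -0.474, -0.524, 0.525]
force: [-5.1, 0.3, 2.2]
grip_width: 0.001
```

Run:
```python
from h import *
st()
```

```text
t 19.7333 pos [537.1476 200.6732  40.1163] yaw 95.72477697540056 tilt [-0.0001 -1.      0.0028] F [-5.1358  0.2882  2.165 ] M [-0.1755  0.8056 -0.0213] w 0.08680236326686146
```

>>> drive_tool --gripper '[1,1,1,1,1,1,1,1,1,1,1]' --pt "-0.001 0 -0.0003" --pt "-0.002 0 0" --pt "-0.002 0 0" --pt "-0.002 0 0" --pt "-0.002 0 0" --pt "-0.002 0 0" --pt "-0.002 0 0" --pt "-0.002 0 0" --pt "-0.002 0 0" --pt "-0.001 0 0" --pt "0 0 0" --turn '[0,0,0,0,0,0,0,0,0,0,0]'

```text
time_s: 20.65
eef_pos: [539.0, 182.7, 40.0]
ee_rot: [0.475, -0.474, -0.523, 0.525]
force: [-6.1, -0.7, 3.4]
grip_width: -0.001
```

```bash
cat > dial.py <<'E'
from h import *
import sys
st()
im,d=save('scene','d'+sys.argv[1]); cv2.imwrite('pics/d'+sys.argv[1]+'c.png',cv2.resize(im[255:360,290:410,::-1],None,fx=5,fy=5,interpolation=cv2.INTER_CUBIC))
E
python3 dial.py 1
```

```text
t 20.65 pos [538.9714 182.7058  40.01  ] yaw 95.72823226116412 tilt [-0.     -1.      0.0034] F [-6.0997 -0.7332  3.4027] M [-0.1496  0.9333  0.0286] w -0.04286616516171626
```

View pics/d1c.png

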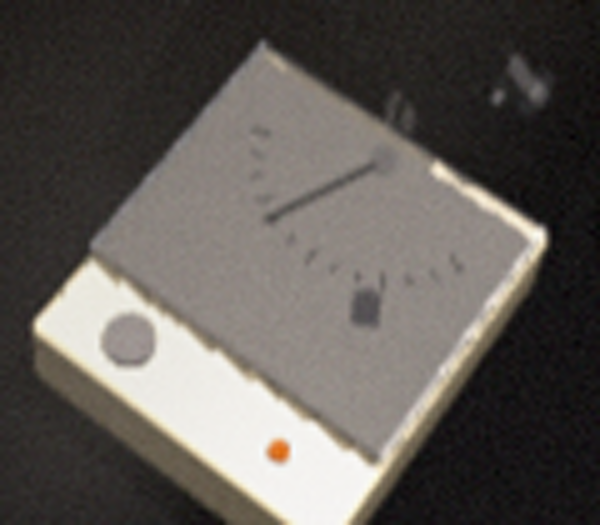

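Run:
```python
from h import *
g=lambda x,y:crop('scene',x,y,5,290,255,70)
an=lambda v:np.degrees(np.arctan2(v[1],v[0]))
p=g(385,160)
for q in ((248,142),(270,218),(369,292),(366,308)): print(an(g(*q)-p),np.linalg.norm(g(*q)-p))
```

```text
-54.092694462473446 63.62166146398436
-17.70187725651555 61.60458952092983
33.695478330109275 65.60179043716649
33.335691453866254 73.27857995192824
```

>>> drive_tool --gripper '[1,1,1,1,1,1,1,1]' --pt "0 0 0.004" --pt "0 0 0.004" --pt "0.01 0 0" --pt "0.01 0 0" --pt "0 0 0" --pt "0 0 -0.003" --pt "0 0 -0.003" --pt "0 0 0" --turn '[0,0,0,0,0,0,0,0]'

```text
time_s: 21.37
eef_pos: [536.8, 202.5, 40.3]
ee_rot: [-0.474, 0.475, 0.524, -0.524]
force: [0.6, 0.4, 1.0]
grip_width: -0.001
```

Run:
```python
from h import *
st()
```

```text
t 21.3667 pos [536.8309 202.5294  40.2855] yaw 95.71187717660688 tilt [ 0.0001 -1.     -0.0004] F [0.6077 0.4174 1.0258] M [-0.0173 -0.0153 -0.0707] w -0.12222638915313389
```

>>> drive_tool --gripper '[1,1,1,1,1,1,1,1,1,1,1,1,1]' --pt "0 0 -0.0012" --pt "0 0 -0.001" --pt "-0.001 0 0" --pt "-0.002 0 0" --pt "-0.002 0 0" --pt "-0.002 0 0" --pt "-0.002 0 0" --pt "-0.002 0 0" --pt "-0.002 0 0" --pt "-0.002 0 0" --pt "-0.002 0 0" --pt "-0.002 0 0" --pt "0 0 0" --turn '[0,0,0,0,0,0,0,0,0,0,0,0,0]'

```text
time_s: 22.45
eef_pos: [538.9, 183.4, 40.0]
ee_rot: [0.475, -0.474, -0.523, 0.525]
force: [-7.7, -0.9, 4.0]
grip_width: -0.003
```

```bash
python3 dial.py 2
```

```text
t 22.45 pos [538.8671 183.4153  39.9508] yaw 95.71152812940706 tilt [-0.0001 -1.      0.0041] F [-7.7377 -0.9364  4.0389] M [-0.2107  1.2352  0.0516] w -0.2567312598390961
```

View pics/d2c.png

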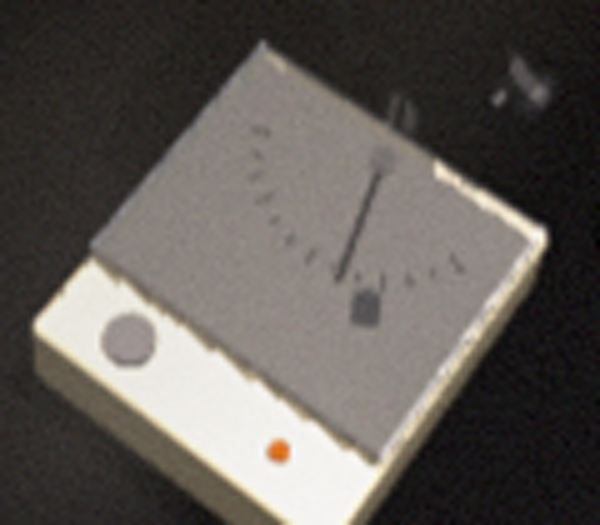

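Run:
```python
from h import *
g=lambda x,y:crop('scene',x,y,5,290,255,70)
an=lambda v:np.degrees(np.arctan2(v[1],v[0]))
p=g(385,160)
for q in ((340,280),(369,292),(366,308)): print(an(g(*q)-p),np.linalg.norm(g(*q)-p))
print(an(g(340,280)-g(379,168)))
# tab by darkness centroid
for n,x0,x1,y0,y1 in (('scene',358,372,308,325),):
    im=cv2.imread('pics/d2.png').astype(float).mean(2)[y0:y1,x0:x1]; w=np.clip(np.median(im)-15-im,0,None)
    yy,xx=np.mgrid[y0:y1,x0:x1]; u=(w*xx).sum()/w.sum(); v=(w*yy).sum()/w.sum(); print(u,v,an(ray(n,u,v,70)-p),np.linalg.norm(ray(n,u,v,70)-p))
```

```text
21.627856178882087 63.736289349793715
33.695478330109275 65.60179043716649
33.335691453866254 73.27857995192824
22.872015459752284
362.4779843444227 315.25073385518596 32.560862723837396 71.22315624381945
```

>>> drive_tool --gripper '[1,1,1,1,1,1,1,1]' --pt "0 0 0.004" --pt "0 0 0.004" --pt "0.006 0 0" --pt "0.006 0 0" --pt "0 0 0" --pt "0 0 -0.003" --pt "0 0 -0.003" --pt "0 0 0" --turn '[0,0,0,0,0,0,0,0]'

```text
time_s: 23.17
eef_pos: [537.3, 195.6, 40.1]
ee_rot: [0.475, -0.474, -0.524, 0.525]
force: [-0.8, 1.2, -0.2]
grip_width: 0.002
```

>>> drive_tool --gripper '[1,1,1,1,1,1,1]' --pt "0 0 -0.0012" --pt "0 0 -0.0006" --pt "-0.001 0 0" --pt "-0.002 0 0" --pt "-0.002 0 0" --pt "-0.001 0 0" --pt "0 0 0" --turn '[0,0,0,0,0,0,0]'

```text
time_s: 23.75
eef_pos: [538.0, 189.6, 39.9]
ee_rot: [0.475, -0.473, -0.523, 0.525]
force: [-8.6, -1.5, 3.9]
grip_width: -0.001
```

```bash
python3 dial.py 3
```

```text
t 23.75 pos [538.0223 189.6005  39.9258] yaw 95.7174989498563 tilt [ 0.     -1.      0.0042] F [-8.623  -1.5387  3.9087] M [-0.1293  1.2969 -0.0057] w -0.11125875526375302
```

View pics/d3c.png

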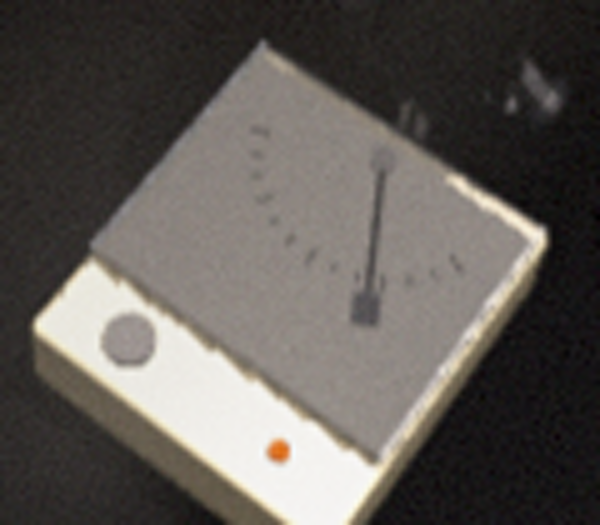

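>>> drive_tool --gripper '[1,1,1,1,1,1,1,1,1,1,1,1,1,1,1,1,1]' --pt "0 0 0.003" --pt "0 0 0.006" --pt "0 0 0.008" --pt "0 0 0.008" --pt "0 0 0.006" --pt "0 -0.008 0" --pt "0 -0.016 0" --pt "0 -0.018 0" --pt "0 -0.018 0" --pt "0 -0.018 0" --pt "0 -0.018 0" --pt "0 -0.018 0" --pt "0 -0.018 0" --pt "0 -0.018 0" --pt "0 -0.018 0" --pt "0 -0.01 0" --pt "0 0 0" --turn '[0,0,0,0,0,0,0,0,0,0,0,0,0,0,0,0,0]'

```text
time_s: 25.22
eef_pos: [509.5, 186.8, 220.8]
ee_rot: [-0.473, 0.475, 0.526, -0.523]
force: [0.2, 0.8, -0.4]
grip_width: 0.0
```

>>> drive_tool --gripper '[1,1,1,1,1,1,1,1,1,1,1,1]' --pt "0 0 0.01" --pt "0 0 0.016" --pt "0 0 0.016" --pt "0 0 0.016" --pt "0 0 0.016" --pt "0 0 0.016" --pt "0 0 0.016" --pt "0 0 0.016" --pt "0 0 0.016" --pt "0 0 0.01" --pt "0 0 0" --pt "0 0 0" --turn '[0,0,0,0,0,0,0,0,0,0,0,0]'

```text
time_s: 26.22
eef_pos: [361.6, 172.0, 218.2]
ee_rot: [-0.474, 0.475, 0.524, -0.524]
force: [0.7, 0.5, -1.0]
grip_width: -0.0
```

Run:
```python
from h import *
st()
im,d=save('top','t9'); cv2.imwrite('pics/t9c.png',cv2.resize(im[120:205,210:290,::-1],None,fx=6,fy=6,interpolation=cv2.INTER_CUBIC))
cv2.imwrite('pics/t9w.png',cv2.resize(im[90:290,170:490,::-1],None,fx=2.4,fy=2.4,interpolation=cv2.INTER_CUBIC))
im,d=save('scene','s10'); 
cv2.imwrite('pics/s10w.png',cv2.resize(im[110:360,160:480,::-1],None,fx=2.4,fy=2.4,interpolation=cv2.INTER_CUBIC))
for n in ('scene','top'):
  for q in ['reagent_bottle_mid','jar_mid','carton_mid','bar_end_a']:
    print(n,q,[(round(r['score'],2),toW(n,r['centre']).round(0)) for r in ctrl.pinpoint(n,q)[:2]])
```

```text
t 26.2167 pos [361.591  171.9852 218.2184] yaw 95.72348387489635 tilt [-0.     -1.     -0.0004] F [ 0.7493  0.4998 -1.0352] M [-0.0204 -0.0454  0.0247] w -0.007750794800851536
scene reagent_bottle_mid [(0.78, array([675.,  -2.,  67.]))]
scene jar_mid [(0.85, array([471., 305.,  41.]))]
scene carton_mid [(0.81, array([ 474., -334.,   45.]))]
scene bar_end_a [(0.86, array([ 639., -300.,  193.])), (0.74, array([ 620., -113.,  195.]))]
top reagent_bottle_mid [(0.67, array([672.,   2.,  70.]))]
top jar_mid [(0.79, array([464., 302.,  41.]))]
top carton_mid [(0.81, array([ 474., -334.,   43.]))]
top bar_end_a [(0.76, array([ 641., -298.,  195.])), (0.62, array([ 618., -109.,  192.]))]
```

View pics/t9c.png

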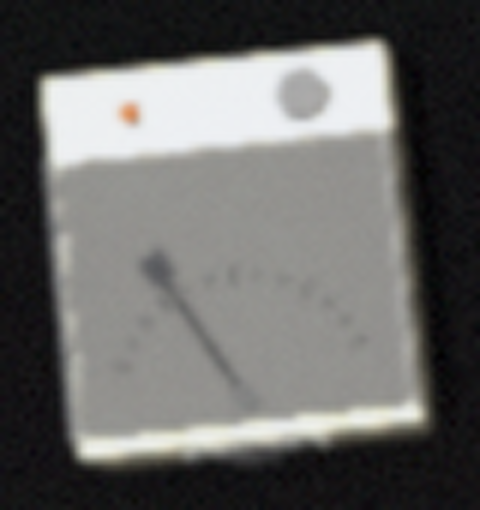

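View pics/t9w.png

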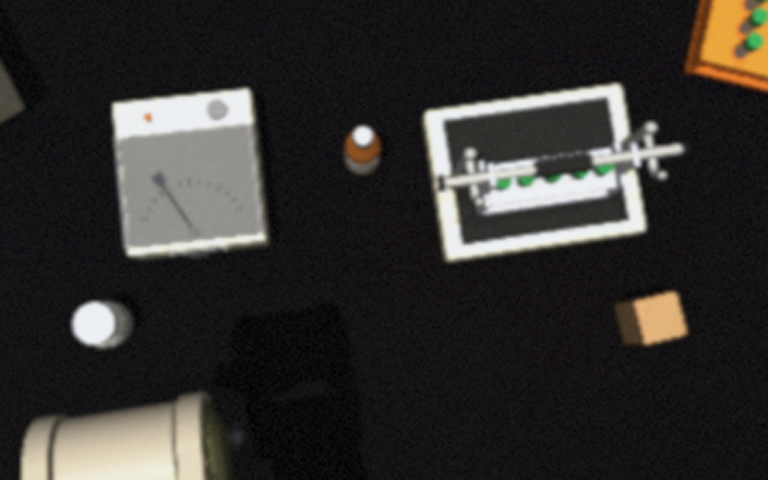

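View pics/s10w.png

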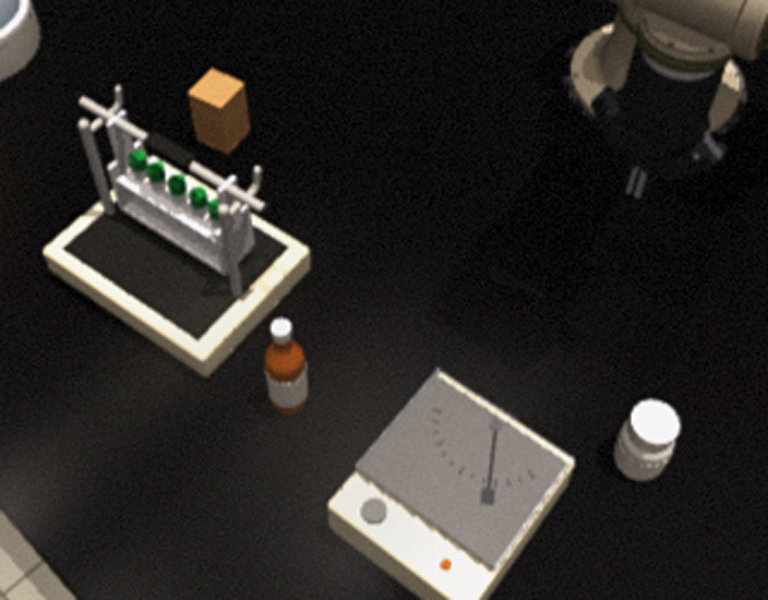

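The needle meets the middle of the tab in both views. The bar sits in both hooks and the bystanders are where they were.

```bash
python3 -c "
from rig import ctrl
print(ctrl.finish_job())"
```

```text
the job is handed in; nothing more can be done
None
```

The tube carrier hangs on both shaker hooks and the speed needle stands at the set-point tab. I handed the job in at about 27 s of the 61 s allowed.

- **Carrier:** I picked it up by the grip, took it in between the hooks from the front, and lowered it until it touched. I pressed it down lightly and looked before letting go. Afterwards the pinpoint network put both bar ends at 192–195 mm, against a nominal 190, and both pictures show the bar between the tips and the posts.
- **Thumbwheel:** I rolled it in three strokes with the shut fingertips, pressing with no more than about 9 N. The needle's line meets the middle of the tab in both the scene and top pictures. I judged that last match by eye and did not measure its angle again.
- **Bystanders:** the bottle, jar and carton came out where they started, within the networks' few millimetres of error. The largest difference was about 5 mm, for the jar in the two views, and the jar looks unmoved in the pictures.
- **Arm:** it is backed well away and touches nothing. No check failed. Early on, the networks missed a few points or gave low-scoring wrong ones, so I measured the needle and tab from the pictures instead.

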